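# Swing out the folding hook and hang the tape roll in its saddle

## Task

Swing the folded hook on the little blue stand all the way out to its stop, then take the yellow tape roll out of its wooden cradle and hang it on the hook so that it sits down in the groove of the orange saddle, between the two flanges. The saddle is only clamped on the rod, so feel for it gently and do not shove it or bear down hard on it; leave the bottles, the pot and the miniature where they are.

Things in the scene. Friction and masses are not known exactly. Their poses are not given: they have to be found in the camera images.
- stand: Fixed bench stand: steel foot plate 110 x 130 x 12 mm and an upright blue panel 100 mm wide (y), 12 mm thick, its top 178 mm above the trolley. Origin on the trolley under the panel's centre; the panel's front looks along the stand's -x (roughly to the robot), z up. The foot reaches 70 mm in front of the origin.
- hook (a joint): Steel swing-out hook's angle about its upright pin, rad: 0 folded flat along the panel (rod along the stand's -y, its last 70 mm free beyond the panel's right edge, so a finger reaches behind it from above); 1.57 unfolded on a rigid stop (rod along the stand's -x). Opens clockwise seen from above. Friction hinge, 0.2 N m: stays where left, also swings back if pushed.
- hook_pivot (a point): Point on the hinge pin at the height of the rod's axis, 160 mm above the trolley, 22 mm in front of the panel's middle plane and 35 mm to the stand's +y. Its axes turn with the hook: the rod runs along its -y, z up.
- hook_tip (a point): Point on the rod's axis 150 mm from hook_pivot, where the upturned tip begins. The rod is round, 10 mm thick; beyond this point it bends up, ending 163 mm from the pivot and 15 mm above the rod's axis, so a ring must be threaded over that end and then lowered.
- hook_mid (a point): Point on the rod's axis 66 mm from hook_pivot, axes as there. Hereabouts sits the orange saddle: a sleeve 30 mm long round the rod. Its groove, 22 mm wide along the rod, has a round floor 7.5 mm above the rod's axis; at each end a square flange 4 mm thick, 14 mm wide, its top 13 mm above the axis, which the roll cannot ride over: lift it over.
- scale_strip: Thin black strip under the rod (90 x 4 mm), turning with the hook; it carries the orange saddle. The saddle's centre is 42 to 90 mm from hook_pivot, varies and is NOT measured: find it by touch. A roll slid inward on the bare rod meets the outer flange, whose outer face is 15 mm from the saddle's centre. No push or press on the saddle over 25 N.
- roll: Yellow roll of tape, a rigid ring: outer diameter 60 mm, bore 36 mm, 18 mm wide, about 0.1 kg. Origin at its centre; x along its axis, which is level. Best held from above across its diameter. When it hangs in the groove its centre is 10.5 mm below the rod's axis; on the bare rod 13 mm below; on top of a flange about 4 mm below.
- cradle: Fixed wooden cradle block, 44 (x) x 74 (y) x 28 mm over its two stop bars, in which the roll stands on its rim, its axis along the cradle's x, its centre 50 mm above the trolley. Origin at the centre of the underside.
- amber: Amber glass bottle with black cap, 40 mm across, 84 mm high, standing by; origin at the centre of its underside. Leave it.
- dropper: White dropper bottle with orange nozzle, 35 mm across, 122 mm high, standing by; origin at the centre of its underside. Leave it.
- pot: White paint pot with blue band, 43 x 36 x 38 mm, standing by; origin at the centre of its underside. Leave it.
- mini: Grey miniature figure on a round base, 40 x 40 x 48 mm, standing by; origin at the centre of its underside. Leave it.
There are look-alikes about, which are no part of the job. What is shaped like the roll but turquoise is not meant.

How it is judged:
On the way, in this order (a step that is already met when the one before it is completed fails the run):
1. the hook is fully unfolded while the roll still stands in its cradle (value of joint hook above 1.5 rad and distance of roll from where it was at the start of the episode below 0.02 m), for 0.2 s.
2. the roll is threaded on the hook's rod (y of roll in the frame of hook_pivot between -0.148 and -0.03 m and x of roll in the frame of hook_pivot between -0.016 and 0.016 m and z of roll in the frame of hook_pivot between -0.016 and 0.016 m), for 0.2 s.
At the end, for the whole second after the job is handed in: The hook is still swung out (over 1.45 rad); the roll hangs at rest, released, in the groove of the saddle: its weight on the saddle (over 0.3 N), its centre 8.0 to 12.2 mm below the rod's axis and within 10 mm of it sideways, 34 to 98 mm from the hinge pin, its axis within 0.2 rad of the rod (value of joint hook above 1.45 rad and contact force between roll and scale_strip above 0.3 N and z of roll in the frame of hook_pivot between -0.0122 and -0.008 m and x of roll in the frame of hook_pivot between -0.01 and 0.01 m and y of roll in the frame of hook_pivot between -0.098 and -0.034 m and angle between the x axis of roll and the y axis of hook_pivot, either way round below 0.2 rad and linear speed of roll below 0.03 m/s and contact force between roll and the fingers below 0.05 N); the robot touches nothing.
It fails at once if the saddle is shoved or pressed with over 25 N by the roll or the robot (contact force between scale_strip and anything else above 25 N).
It fails at once if a bystander is moved over 20 mm (distance of any of amber, dropper, pot, mini from where it was at the start of the episode above 0.02 m).
It also fails if it takes over 72 s, if anything falls off the work surface, if the arm or the gripper's body presses on something with over 40 N, if the wrist force passes 120 N, or if a joint passes its speed limit or range.

## Robot

A 7-joint arm with a two-finger parallel gripper is mounted at the origin on a cart in front of the work surface, level with it; the furniture and walls round the work are solid. World frame = base frame: x ahead of the robot, y to its left, z up, the work surface at z = 0. Lengths are in m, angles in rad, forces in N, time in s.
With the tool pointing down it reaches from about 0.4 to 0.85 m from the base axis. Payload 4.5 kg.
Tool frame: the origin (TCP) lies at the very end of the fingers, on their centre line; the grasp point (between the pads) lies 19 mm behind it; z points along the fingers, y is the line along which they close (so a half turn about z gives the same grasp; the last joint's range is limited). The gripper opens to 88 mm and grips with 3 to 60 N. Pads are 18 mm wide; open, the fingers measure 123 mm over their backs; the gripper's body (75 mm by 187 mm) begins 45 mm behind the grasp point.
Start: joints at [1.372, 0.689, -0.195, 1.565, 0.157, 0.902, -0.215], TCP at [0.144, -0.608, 0.208] pointing down, gripper open.
Joint ranges: [-3.01, 3.01], [-0.46, 2.08], [-1.47, 1.51], [0.13, 2.56], [-1, 4.14], [0.04, 2.09], [-2.66, 2.66]. Speed limits (rad/s): [2.57, 2.57, 3.14, 3.14, 3.14, 3.14, 3.14].

## Interface

Orientations are given as a unit quaternion [x, y, z, w].
In Python, from plant import r gives the robot as it stands. The module is installed in compiled form; this text tells all that it offers.
- The arm moves only by the tool step_arm, never from a script. Its argument "increments" is a list of rows, each a list of 2 entries, a list of its own where there are three numbers: the shift along the world's x, y, z in cm, then the turn, a rotation vector about the world's x, y, z in degrees. A call has exactly 10 rows; each row shifts and turns the commanded pose from where the row before left it; what a row does not reach is not made up. A row lasts 1/10 s, in which the tool goes at most 50 mm and 8.59 degrees, less where a joint would pass 70% of its speed; a pose out of reach is approached as far as the arm can. A call is refused whole if a number of a shift passes 5 or a number of a turn 8.59, either way. A call with a gripper value outside its range is refused whole. "fingers" is the opening, from 0 (shut) to 1 (fully open), set as the call begins (left out, the last holds). The fingers move at their own pace and stop on an object; "grip_force" is the grip in N (left out, the last holds). Time passes only in rows, so rows that do not move let the fingers close, or fill a call up. It gives the time, the measured TCP pose, the force, the opening and the grip force at its end, in the units of the state.
- r.get_state(): the state, without advancing time (a new reading comes with each control period).
- r.snapshot(name): name is "scene" or "top"; returns (picture, depth): 420x560x3 uint8, red, green, blue; 420x560 float32, m along the optical axis (not along the pixel's ray), 0 where there is no reading.
- r.calibration(name): a dict with "fov_y" (degrees; the focal length in pixels is half the picture's height over the tangent of half this angle, whatever the lens; pixels are square), "cx", "cy" (the principal point, pixels), "R" (3x3) and "t" (3): a world point X has camera coordinates R X + t. Camera axes: x right, y down, z forward; pixel columns grow to the right and rows downward; lengths in m; the calibration is good to about 2 mm. A picture is of the moment at which its call begins. calibration takes no time and is no camera call.
- r.finish_job(): hands the job in; it is judged then, once.
The state is a dict: "clock": time; "q": joint angles; "qd": joint speeds; "joint_torque": joint torques, N m; "tool_pos": TCP position; "eef_rot": TCP orientation; "contact_force": force on the tool from outside, world axes, zero at the start; "moment": the same for the moment, N m; "opening": opening from 0.0 (shut) to 1.0 (fully open); "finger_force": force on a finger pad.
Only numpy, scipy, OpenCV 4.12 (cv2) and the standard library are available. Lean on these libraries where they do the work, as an engineer would, in place of code of your own. Each camera call takes 0.05 s, during which the arm holds its last target. There are 200 camera calls.

## Working session

There is one attempt and no reset: what is moved stays moved. The work goes in short steps, Python scripts to look and compute and a tool call to move; the robot and the scene stay as the last step left them, time stands still between calls to the robot, and variables do not carry over. Pictures are saved under pics/ and viewed, at most 10 in all, crops included, and the job is handed in when it is done.

Besides the shell and the picture viewer there is one more tool, called after "Call:" as name(argument=value, ...) on one line, values as JSON. step_arm: Moves the arm, as the interface text tells. Its arguments: {"type":"object","properties":{"increments":{"type":"array","items":{"type":"array"}},"fingers":{"type":"number"},"grip_force":{"type":"number"}},"required":["increments"]}

```bash
mkdir -p pics; cat > h.py <<'E'
import numpy as np,cv2
from plant import r
def cam(n):
    p,d=r.snapshot(n);c=r.calibration(n)
    return p,d,c
def pts(d,c):
    h,w=d.shape;f=h/2/np.tan(np.radians(c["fov_y"])/2)
    u,v=np.meshgrid(np.arange(w),np.arange(h))
    P=np.stack([(u-c["cx"])/f*d,(v-c["cy"])/f*d,d],-1)
    return (P-np.array(c["t"]))@np.array(c["R"])
def save(n,p): cv2.imwrite("pics/"+n+".png",p[...,::-1])
E
python3 - <<'E'
from h import *
for n in("scene","top"):
    p,d,c=cam(n);save(n+"0",p);np.savez("/tmp/"+n,p=p,d=d,X=pts(d,c))
    print(n,c)
s=r.get_state();print(s)
E
```

```text
scene {'fov_y': 49.91263013565724, 'cx': 279.9694709295531, 'cy': 213.90228984410302, 'R': array([[-0.90737212, -0.41974074, -0.02221604],
       [-0.20794091,  0.49419251, -0.84411749],
       [ 0.3652895 , -0.76130905, -0.53569778]]), 't': array([0.42756261, 0.24215431, 0.72222469])}
top {'fov_y': 53.21890810413435, 'cx': 275.93553714587125, 'cy': 201.55938952294107, 'R': array([[-0.01005543, -0.99993109, -0.00605889],
       [-0.98968657,  0.01081792, -0.14284069],
       [ 0.14289639,  0.00456007, -0.98972715]]), 't': array([-0.04464689,  0.52916251,  0.99981435])}
{'clock': 0.1, 'q': array([ 1.37178711,  0.68988381, -0.19454381,  1.56622966,  0.1572918 ,
        0.9024985 , -0.21511139]), 'qd': array([-0.00089985, -0.00264141, -0.00059633, -0.00132718, -0.0007802 ,
        0.00058482,  0.00018595]), 'joint_torque': array([-3.79522273e-03, -5.28504467e+01, -1.27138082e+00, -1.53837276e+01,
       -5.24853577e-02,  2.00382776e-03,  2.65959500e-05]), 'tool_pos': array([ 0.14402276, -0.60754929,  0.20690381]), 'eef_rot': array([ 9.93227837e-01,  1.16180042e-01, -1.43442736e-04, -8.01322907e-04]), 'contact_force': array([ 0.89355946, -0.05719523, -0.65284393]), 'moment': array([-0.01467441, -0.0373188 ,  0.02506998]), 'finger_force': 0.0, 'opening': 0.999934299054472}
```

View pics/scene0.png

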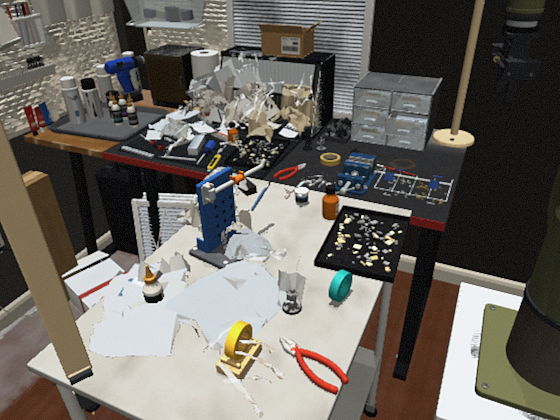

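View pics/top0.png

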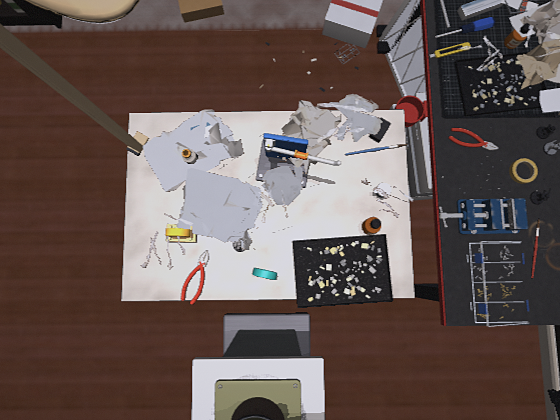

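The scene shows these candidates:
- Yellow roll in its wooden cradle: scene (239,337), top (179,232).
- Turquoise ring, a look-alike: scene (341,286), top (264,273).
- Tan ring on the far bench: scene (330,158), top (523,170).

I choose the yellow one in the cradle. The stand is at top (285,148), with its rod running right to about (340,162). Next I measure and check one close crop.

```bash
cat > m.py <<'E'
from h import *
a=np.load("/tmp/top.npz");b=np.load("/tmp/scene.npz")
for nm,z,roi in(("top",a,(100,260,120,420)),("scene",b,(150,400,100,420))):
    p,X=z["p"],z["X"];hsv=cv2.cvtColor(p,cv2.COLOR_RGB2HSV)
    R=np.zeros(p.shape[:2],bool);R[roi[0]:roi[1],roi[2]:roi[3]]=1
    for k,lo,hi in(("yellow",(22,190,120),(32,255,255)),("blue",(105,120,50),(125,255,255)),("orange",(5,180,130),(17,255,255))):
        m=((cv2.inRange(hsv,lo,hi)>0)&R).astype(np.uint8)
        n,l,s,ce=cv2.connectedComponentsWithStats(m)
        for i in range(1,n):
            if s[i,4]<8: continue
            Q=X[(l==i)&(z["d"]>0)]
            if len(Q):print(nm,k,s[i],np.round(np.percentile(Q,[3,50,97],axis=0),3).tolist())
C=np.hstack([cv2.resize(a["p"][120:200,235:355],(390,260),interpolation=2),cv2.resize(b["p"][160:260,180:300],(390,325),interpolation=2)[:260]])
D=np.hstack([cv2.resize(a["p"][210:270,140:230],(390,260),interpolation=2),cv2.resize(b["p"][310:390,200:320],(390,260),interpolation=2)])
save("crop1",np.vstack([C,D]))
E
python3 m.py
```

```text
top blue [264 133  44  20 379] [[0.635, -0.116, 0.123], [0.644, -0.081, 0.176], [0.656, -0.031, 0.18]]
top blue [346 147  42   8  75] [[0.657, -0.337, 0.003], [0.665, -0.293, 0.007], [0.673, -0.239, 0.011]]
top blue [266 152  13   6  54] [[0.646, -0.054, 0.019], [0.648, -0.042, 0.044], [0.651, -0.029, 0.067]]
top orange [297 151  11   4  20] [[0.615, -0.119, 0.164], [0.618, -0.108, 0.166], [0.623, -0.098, 0.172]]
top orange [295 155  11   4  23] [[0.606, -0.114, 0.163], [0.609, -0.105, 0.166], [0.613, -0.094, 0.17]]
top orange [366 217  15  16  83] [[0.451, -0.297, 0.051], [0.459, -0.276, 0.056], [0.484, -0.267, 0.061]]
scene yellow [207 155  14  15  52] [[0.96, -0.601, -0.074], [0.972, -0.552, -0.066], [0.989, -0.506, -0.063]]
scene yellow [226 321  21  27 133] [[0.446, 0.176, 0.063], [0.455, 0.21, 0.073], [0.462, 0.217, 0.08]]
scene blue [203 150   5   2   8] [[1.034, -0.601, -0.056], [1.036, -0.591, -0.051], [1.041, -0.584, -0.049]]
scene blue [349 152  27   7  85] [[0.463, -0.69, -0.015], [0.497, -0.677, -0.012], [0.536, -0.665, -0.01]]
scene blue [344 161  24  11  86] [[0.473, -
[... 852 characters left out ...]
[0.656, -0.338, 0.001], [0.665, -0.289, 0.006], [0.672, -0.235, 0.01]]
scene blue [348 189  18   6  39] [[0.453, -0.564, -0.076], [0.468, -0.546, -0.069], [0.496, -0.541, -0.065]]
scene blue [227 230   8   9  31] [[0.637, -0.109, 0.014], [0.64, -0.097, 0.02], [0.642, -0.086, 0.027]]
scene orange [230 170  14  12  64] [[0.605, -0.117, 0.16], [0.611, -0.106, 0.167], [0.621, -0.09, 0.174]]
scene orange [323 195  15   9 100] [[0.451, -0.283, 0.049], [0.463, -0.271, 0.055], [0.48, -0.263, 0.063]]
scene orange [151 275   4   5  10] [[0.632, 0.161, 0.096], [0.634, 0.163, 0.098], [0.637, 0.167, 0.1]]
scene orange [144 276   5   5  10] [[0.64, 0.17, 0.097], [0.644, 0.171, 0.099], [0.648, 0.175, 0.1]]
```

View pics/crop1.png

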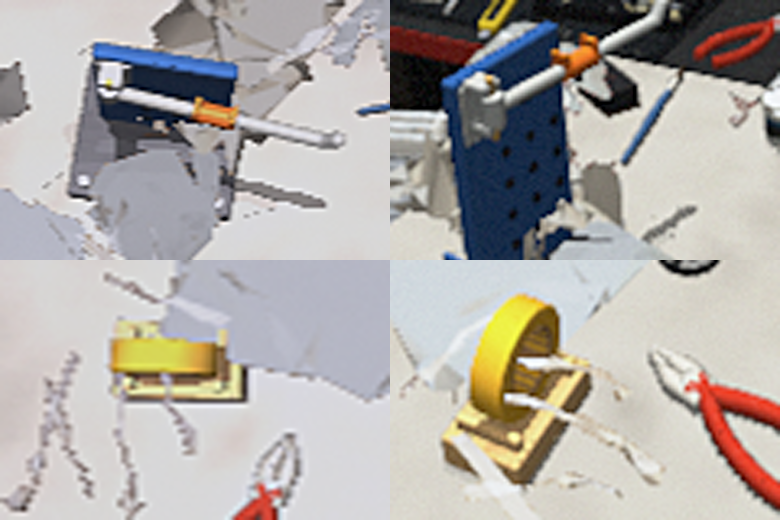

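The crop confirms the choice: a yellow ring standing on its rim in the cradle. It also shows the rod with the orange saddle and an upturned tip at the right. Next I fit the stand, rod and roll.

```bash
cat > m2.py <<'E'
from h import *
for nm in("top","scene"):
    z=np.load(f"/tmp/{nm}.npz");p,X,d=z["p"],z["X"],z["d"];hsv=cv2.cvtColor(p,cv2.COLOR_RGB2HSV)
    def line(m,t):
        Q=X[m]; 
        if len(Q)<10: print(nm,t,len(Q));return
        c=Q.mean(0);v=np.linalg.svd(Q[:,:2]-c[:2])[2][0];v=v if v[1]<0 else -v
        s=(Q[:,:2]-c[:2])@v; w=(Q[:,:2]-c[:2])@[-v[1],v[0]]
        print(nm,t,len(Q),"c",c.round(4),"dir",np.degrees(np.arctan2(v[1],v[0])).round(2),"ends",(c[:2]+v*s.min()).round(3),(c[:2]+v*s.max()).round(3),"w",np.ptp(w).round(3))
    B=(d>0)&(abs(X[...,0]-.62)<.1)&(X[...,1]>-.26)&(X[...,1]<.03)
    blue=cv2.inRange(hsv,(105,120,40),(125,255,255))>0
    line(B&blue&(X[...,2]>.173)&(X[...,2]<.186),"paneltop")
    line(B&(hsv[...,1]<60)&(X[...,2]>.158)&(X[...,2]<.185)&(X[...,0]<.64),"rod")
    line(B&(X[...,2]>.158)&(X[...,2]<.2)&(X[...,1]<-.14),"rodfree")
    line(B&(X[...,2]>.171)&(X[...,2]<.2)&(X[...,1]<-.14),"tip")
    Y=(d>0)&(abs(X[...,0]-.44)<.06)&(abs(X[...,1]-.2)<.07)
    line(Y&(X[...,2]>.045)&(X[...,2]<.084),"roll")
    line(Y&(X[...,2]>.076)&(X[...,2]<.084),"rolltop")
    line(Y&(X[...,2]>.012)&(X[...,2]<.034),"cradle")
    for t,x,y,r_ in(("mini",.43,.06,.05),("roll",.45,.2,.05)):
        m=(d>0)&(abs(X[...,0]-x)<r_)&(abs(X[...,1]-y)<r_)&(X[...,2]>.015)
        if m.sum():print(nm,t,np.percentile(X[m],[2,50,98],axis=0).round(3).tolist())
    T=(cv2.inRange(hsv,(80,120,60),(95,255,255))>0)&(d>0)&(X[...,0]<.6)
    print("turq",np.percentile(X[T],[5,50,95],axis=0).round(3).tolist())
E
python3 m2.py
```

```text
top paneltop 225 c [ 0.647  -0.0744  0.1776] dir -100.18 ends [ 0.656 -0.026] [ 0.639 -0.12 ] w 0.012
top rod 310 c [ 0.614  -0.1047  0.1661] dir -104.3 ends [ 0.634 -0.027] [ 0.592 -0.191] w 0.015
top rodfree 108 c [ 0.5984 -0.1657  0.1658] dir -104.34 ends [ 0.605 -0.14 ] [ 0.592 -0.191] w 0.009
top tip 15 c [ 0.5936 -0.1862  0.1734] dir -64.9 ends [ 0.592 -0.182] [ 0.596 -0.191] w 0.007
top roll 323 c [0.4487 0.1933 0.0633] dir -53.95 ends [0.406 0.251] [0.474 0.159] w 0.089
top rolltop 83 c [0.454  0.1894 0.0784] dir -96.54 ends [0.456 0.204] [0.452 0.174] w 0.018
top cradle 620 c [0.462  0.1713 0.0232] dir -55.97 ends [0.392 0.275] [0.49 0.13] w 0.137
top mini [[0.418, 0.013, 0.018], [0.455, 0.054, 0.028], [0.48, 0.107, 0.057]]
top roll [[0.407, 0.152, 0.017], [0.456, 0.182, 0.028], [0.498, 0.247, 0.08]]
turq [[0.343, -0.046, 0.041], [0.353, -0.023, 0.055], [0.364, 0.004, 0.06]]
scene paneltop 171 c [ 0.6467 -0.0675  0.1774] dir -101.23 ends [ 0.656 -0.021] [ 0.637 -0.117] w 0.013
scene rod 301 c [ 0.6161 -0.0912  0.1659] dir -104.16 ends [ 0.633 -0.022] [ 0.591 -0.189] w 0.016
scene rodfree 90 c [ 0.5974 -0.1662  0.1657] dir -103.66 ends [ 0.604 -0.139] [ 0.592 -0.189] w 0.012
scene tip 13 c [ 0.5938 -0.1835  0.1737] dir -59.05 ends [ 0.592 -0.181] [ 0.597 -0.189] w 0.007
scene roll 895 c [0.4454 0.206  0.0611] dir -55.61 ends [0.413 0.254] [0.475 0.163] w 0.082
scene rolltop 169 c [0.4544 0.193  0.0785] dir -96.54 ends [0.456 0.209] [0.452 0.176] w 0.02
scene cradle 1038 c [0.4516 0.1905 0.0232] dir -70.81 ends [0.42  0.282] [0.474 0.126] w 0.133
scene mini [[0.415, 0.015, 0.019], [0.45, 0.048, 0.031], [0.479, 0.106, 0.059]]
scene roll [[0.405, 0.157, 0.017], [0.449, 0.203, 0.042], [0.498, 0.247, 0.08]]
turq [[0.342, -0.036, 0.009], [0.351, -0.01, 0.039], [0.364, 0.011, 0.059]]
```

```bash
python3 - <<'E'
from h import *
for nm in("top","scene"):
    z=np.load(f"/tmp/{nm}.npz");X=z["X"][z["d"]>0]
    for y0 in np.arange(-.8,-.1,.1):
        print(nm,y0.round(1),[ (round(float(np.percentile(q,99)),3) if len(q)>5 else None) for q in [X[(X[:,1]>=y0)&(X[:,1]<y0+.1)&(X[:,0]>=x0)&(X[:,0]<x0+.1)][:,2] for x0 in np.arange(.1,.8,.1)]])
a=np.radians(-10.6);M=np.array([[np.cos(a),-np.sin(a)],[np.sin(a),np.cos(a)]]);P=np.array([.633,-.0325])
prev=None
for t in [-.1]+list(np.linspace(.06,1.57,13)):
    u=np.array([-np.sin(t),-np.cos(t)]);n=np.array([-np.cos(t),np.sin(t)])
    o=.005+.009*abs(n[0])+.0175*abs(n[1])
    w=P+M@(.133*u-o*n);print(round(t,2),w.round(4),None if prev is None else ((w-prev)*100).round(2));prev=w
E
```

```text
top -0.8 [-0.811, -0.076, -0.072, -0.07, -0.037, -0.058, -0.032]
top -0.7 [-0.808, -0.036, -0.05, -0.01, -0.011, -0.064, -0.062]
top -0.6 [0.336, 0.003, 0.003, 0.0, -0.025, -0.066, -0.063]
top -0.5 [-0.808, -0.076, -0.077, -0.024, -0.034, -0.077, -0.076]
top -0.4 [-0.808, 0.018, 0.017, 0.062, 0.075, 0.021, 0.055]
top -0.3 [-0.809, 0.019, 0.016, 0.085, 0.068, 0.067, 0.086]
top -0.2 [0.004, 0.018, 0.012, 0.016, 0.17, 0.179, 0.07]
scene -0.8 [-0.81, -0.077, -0.072, -0.07, -0.033, -0.049, -0.032]
scene -0.7 [0.407, -0.051, -0.048, -0.011, -0.01, -0.061, -0.06]
scene -0.6 [0.457, 0.002, 0.003, 0.001, -0.025, -0.068, -0.061]
scene -0.5 [-0.811, -0.078, -0.082, -0.024, -0.031, None, None]
scene -0.4 [-0.814, 0.018, 0.017, 0.065, 0.076, 0.023, 0.034]
scene -0.3 [None, 0.018, 0.016, 0.085, 0.07, 0.065, 0.088]
scene -0.2 [0.003, 0.018, 0.012, 0.017, 0.172, 0.179, 0.073]
-0.1 [ 0.6374 -0.1664] None
0.06 [ 0.6153 -0.1652] [-2.2   0.12]
0.19 [ 0.6007 -0.1626] [-1.46  0.25]
0.31 [ 0.5863 -0.1585] [-1.44  0.42]
0.44 [ 0.5722 -0.1525] [-1.41  0.59]
0.56 [ 0.5586 -0.1449] [-1.36  0.76]
0.69 [ 0.5458 -0.1355] [-1.28  0.94]
0.82 [ 0.534  -0.1245] [-1.18  1.11]
0.94 [ 0.5235 -0.1118] [-1.05  1.27]
1.07 [ 0.5145 -0.0977] [-0.9   1.42]
1.19 [ 0.5072 -0.0822] [-0.73  1.55]
1.32 [ 0.5019 -0.0656] [-0.53  1.66]
1.44 [ 0.4989 -0.0482] [-0.31  1.74]
1.57 [ 0.4981 -0.0303] [-0.07  1.79]
```

Call:
step_arm(increments=[[[3, 2.7, 0.4], [0, 0, -8]], [[3, 2.7, 0.4], [0, 0, -8]], [[3, 2.7, 0.4], [0, 0, -8]], [[3, 2.7, 0.4], [0, 0, 0]], [[3, 2.7, 0.4], [0, 0, 0]], [[3, 2.7, 0.4], [0, 0, 0]], [[3, 2.7, 0.4], [0, 0, 0]], [[3, 2.7, 0.4], [0, 0, 0]], [[3, 2.7, 0.4], [0, 0, 0]], [[3, 2.7, 0.4], [0, 0, 0]]], fingers=0, grip_force=20)

```text
clock: 1.1
tool_pos: [0.445, -0.3367, 0.2475]
eef_rot: [0.996, -0.093, -0.0, -0.0]
contact_force: [0.3, -0.6, 0.0]
opening: 0.12
finger_force: 0.0
```

Call:
step_arm(increments=[[[3.2, 2.85, 0], [0, 0, 0]], [[3.2, 2.85, 0], [0, 0, 0]], [[3.2, 2.85, 0], [0, 0, 0]], [[3.2, 2.85, 0], [0, 0, 0]], [[3.2, 2.85, 0], [0, 0, 0]], [[3.2, 2.8, 0], [0, 0, 0]], [[0, 0, 0], [0, 0, 0]], [[0, 0, -1.5], [0, 0, 0]], [[0, 0, -1.5], [0, 0, 0]], [[0, 0, 0], [0, 0, 0]]])

```text
clock: 2.1
tool_pos: [0.6339, -0.1678, 0.2151]
eef_rot: [0.996, -0.093, -0.003, -0.0]
contact_force: [-0.2, 0.1, -0.2]
opening: 0.006
finger_force: 0.0
```

```bash
python3 - <<'E'
from h import *
p,d,c=cam("top");q,_,_=cam("scene")
save("t1",np.hstack([cv2.resize(p[110:210,220:360],(400,286),interpolation=2),cv2.resize(q[120:220,180:320],(400,286),interpolation=2)]))
print(r.get_state()["tool_pos"])
E
```

```text
[ 0.63567821 -0.16811789  0.21751396]
```

View pics/t1.png

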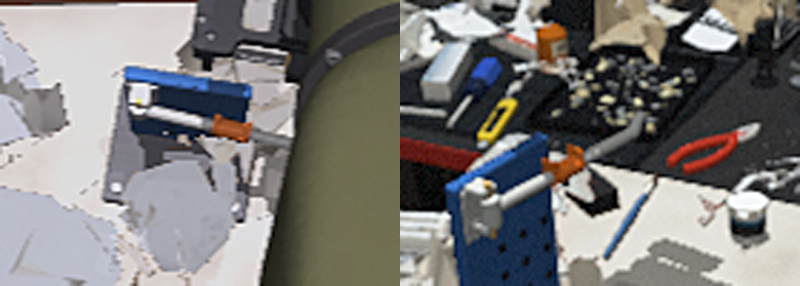

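```bash
python3 - <<'E'
from h import *
q,_,_=cam("scene");save("s2",q)
E
```

```text
(no output)
```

View pics/s2.png

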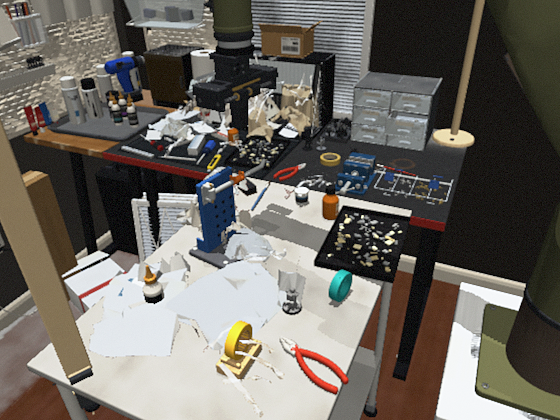

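The scene shows the gripper above the stand at (237,90), fingertips just beyond the rod, with clearance. I go down behind the rod.

Call:
step_arm(increments=[[[0, 0, -1.6], [0, 0, 0]], [[0, 0, -1.6], [0, 0, 0]], [[0, 0, -1.6], [0, 0, 0]], [[0, 0, -1.6], [0, 0, 0]], [[0, 0.1, -1.4], [0, 0, 0]], [[0, 0.1, 0], [0, 0, 0]], [[-0.6, 0, 0], [0, 0, 0]], [[-0.6, 0, 0], [0, 0, 0]], [[-0.6, 0, 0], [0, 0, 0]], [[-0.6, 0.1, 0], [0, 0, 0]]])

```text
clock: 3.25
tool_pos: [0.6118, -0.1651, 0.1404]
eef_rot: [0.996, -0.093, 0.0, 0.0]
contact_force: [0.5, 1.3, 1.4]
opening: 0.004
finger_force: 0.0
```

Call:
step_arm(increments=[[[-1.2, 0.2, 0], [0, 0, 0]], [[-1.4, 0.4, 0], [0, 0, 0]], [[-1.4, 0.6, 0], [0, 0, 0]], [[-1.35, 0.75, 0], [0, 0, 0]], [[-1.3, 0.95, 0], [0, 0, 0]], [[-1.2, 1.1, 0], [0, 0, 0]], [[-1.05, 1.25, 0], [0, 0, 0]], [[-0.9, 1.4, 0], [0, 0, 0]], [[-0.75, 1.55, 0], [0, 0, 0]], [[0, 0, 0], [0, 0, 0]]])

```text
clock: 4.25
tool_pos: [0.5056, -0.0803, 0.14]
eef_rot: [0.996, -0.091, -0.0, -0.001]
contact_force: [0.5, 0.3, -0.6]
opening: 0.002
finger_force: 0.0
```

```bash
cat > hook.py <<'E'
from h import *
out=[]
for nm in("top","scene"):
    p,d,c=cam(nm);X=pts(d,c);hsv=cv2.cvtColor(p,cv2.COLOR_RGB2HSV)
    m=(cv2.inRange(hsv,(4,150,100),(18,255,255))>0)&(d>0)&(X[...,2]>.14)&(X[...,2]<.19)&(abs(X[...,0]-.56)<.13)&(abs(X[...,1]+.08)<.15)
    if m.sum()<5: print(nm,"no orange");continue
    Q=X[m][:,:2].mean(0);v=Q-[.633,-.0325];print(nm,m.sum(),"saddle",Q.round(4),"r",np.linalg.norm(v).round(4),"dir",np.degrees(np.arctan2(v[1],v[0])).round(1))
s=r.get_state();print(s["tool_pos"],s["contact_force"])
E
python3 hook.py
```

```text
top no orange
scene 77 saddle [ 0.612  -0.1004] r 0.071 dir -107.2
[ 0.50710518 -0.08302282  0.14006025] [-0.05103933 -1.27985727 -0.70580411]
```

```bash
python3 - <<'E'
from h import *
p,d,c=cam("top");q,_,_=cam("scene")
save("t3",np.hstack([cv2.resize(p[110:210,220:360],(400,286),interpolation=2),cv2.resize(q[120:220,180:320],(400,286),interpolation=2)]))
E
```

```text
(no output)
```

View pics/t3.png

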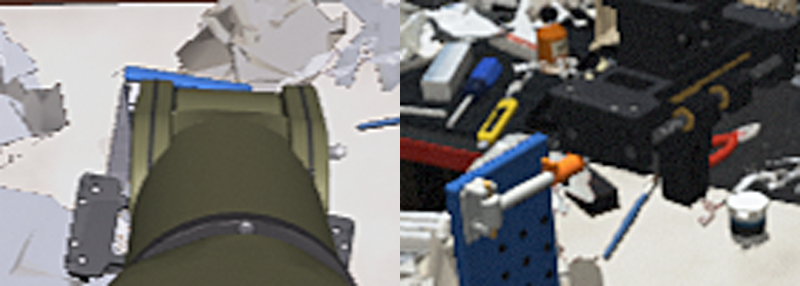

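The hook has not moved: the rod tip is still at crop (340,155), and the saddle is where it was. The finger end shows about 10 px higher than the reported TCP projects, so I check the finger's true height by depth.

```bash
python3 - <<'E'
from h import *
p,d,c=cam("scene");X=pts(d,c);t=r.get_state()["tool_pos"]
m=(d>0)&(abs(X[...,0]-t[0])<.04)&(abs(X[...,1]-t[1])<.05)&(X[...,2]>.08)
v,u=np.nonzero(m);print(t,u.min(),u.max(),v.max())
Q=X[m]
for lo in np.arange(.1,.26,.01):
    q=Q[(Q[:,2]>=lo)&(Q[:,2]<lo+.01)]
    if len(q):print(lo.round(2),len(q),np.percentile(q,[3,97],axis=0)[:,:2].round(3).tolist())
m=(d>0)&(X[...,2]>.15)&(X[...,2]<.19)&(X[...,1]<-.12)&(X[...,1]>-.22)&(X[...,0]>.55)&(X[...,0]<.62)
print(m.sum(), X[m].mean(0) if m.any() else 0)
E
```

```text
[ 0.5072907  -0.08385019  0.13980174] 239 307 191
0.17 44 [[0.495, -0.089], [0.518, -0.069]]
0.18 76 [[0.494, -0.092], [0.517, -0.066]]
0.19 83 [[0.495, -0.093], [0.519, -0.065]]
0.2 86 [[0.494, -0.096], [0.518, -0.064]]
0.21 93 [[0.494, -0.095], [0.518, -0.064]]
0.22 28 [[0.499, -0.073], [0.513, -0.062]]
0.23 15 [[0.484, -0.06], [0.515, -0.048]]
0.24 131 [[0.469, -0.105], [0.507, -0.045]]
0.25 269 [[0.469, -0.128], [0.502, -0.04]]
6 [ 0.6061733  -0.1249886   0.15925132]
```

The fingers really end about 32 mm above the reported TCP; the body agrees (0.235 against 0.204) and the xy position matches. The finger simply passed over the rod. I go back and descend with that offset.

Call:
step_arm(increments=[[[0, 0, 2], [0, 0, 0]], [[2.6, -1.65, 0.5], [0, 0, 0]], [[2.6, -1.65, 0], [0, 0, 0]], [[2.6, -1.65, 0], [0, 0, 0]], [[2.6, -1.65, 0], [0, 0, 0]], [[2.6, -1.65, 0], [0, 0, 0]], [[0, 0, 0], [0, 0, 0]], [[0, 0, -1.7], [0, 0, 0]], [[0, 0, -1.7], [0, 0, 0]], [[0, 0, 0], [0, 0, 0]]])

```text
clock: 5.5
tool_pos: [0.634, -0.1649, 0.1282]
eef_rot: [0.996, -0.093, -0.003, -0.0]
contact_force: [-0.8, 0.5, -0.7]
opening: 0.002
finger_force: 0.0
```

Call:
step_arm(increments=[[[0, 0, -1], [0, 0, 0]], [[0, 0, -1], [0, 0, 0]], [[0, 0, 0], [0, 0, 0]], [[-0.8, 0, 0], [0, 0, 0]], [[-0.8, 0, 0], [0, 0, 0]], [[-0.8, 0, 0], [0, 0, 0]], [[-1.2, 0.2, 0], [0, 0, 0]], [[-1.4, 0.4, 0], [0, 0, 0]], [[-1.4, 0.6, 0], [0, 0, 0]], [[0, 0, 0], [0, 0, 0]]])

```text
clock: 6.5
tool_pos: [0.5711, -0.1526, 0.1113]
eef_rot: [0.996, -0.093, -0.0, -0.0]
contact_force: [0.2, -0.8, -0.6]
opening: 0.004
finger_force: 0.0
```

```bash
python3 hook.py
```

```text
top 21 saddle [ 0.5872 -0.0992] r 0.0809 dir -124.5
scene 101 saddle [ 0.5841 -0.0896] r 0.0751 dir -130.6
[ 0.57259321 -0.15346088  0.11110617] [-0.3745994   0.11528836  0.36802391]
```

The hook now swings with the finger. Continuing along the arc.

Call:
step_arm(increments=[[[-1.35, 0.75, 0], [0, 0, 0]], [[-1.3, 0.95, 0], [0, 0, 0]], [[-1.2, 1.1, 0], [0, 0, 0]], [[-1.05, 1.25, 0], [0, 0, 0]], [[-0.9, 1.4, 0], [0, 0, 0]], [[-0.75, 1.55, 0], [0, 0, 0]], [[-0.5, 1.65, 0], [0, 0, 0]], [[-0.3, 1.2, 0], [0, 0, 0]], [[0, 0, 0], [0, 0, 0]], [[0, 0, 0], [0, 0, 0]]])

```text
clock: 7.6
tool_pos: [0.4992, -0.0549, 0.1106]
eef_rot: [0.996, -0.093, -0.0, 0.0]
contact_force: [-0.2, -0.3, 0.2]
opening: 0.003
finger_force: 0.0
```

Call:
step_arm(increments=[[[-0.1, 0.4, 0], [0, 0, 0]], [[0, 0.4, 0], [0, 0, 0]], [[0, 0.3, 0], [0, 0, 0]], [[0, 0.2, 0], [0, 0, 0]], [[0, 0.2, 0], [0, 0, 0]], [[0, 0.2, 0], [0, 0, 0]], [[0, 0.1, 0], [0, 0, 0]], [[0, 0.1, 0], [0, 0, 0]], [[0, 0, 0], [0, 0, 0]], [[0, 0, 0], [0, 0, 0]]])

```text
clock: 8.6
tool_pos: [0.498, -0.0355, 0.1106]
eef_rot: [0.996, -0.093, -0.0, -0.0]
contact_force: [0.1, -0.2, -0.1]
opening: 0.002
finger_force: 0.3
```

```bash
python3 hook.py
```

```text
top no orange
scene 28 saddle [ 0.5604 -0.0157] r 0.0745 dir 167.0
[ 0.49792152 -0.0354697   0.11057623] [ 0.16802278 -0.42088599 -0.16041036]
```

Call:
step_arm(increments=[[[0, 0.1, 0], [0, 0, 0]], [[0, 0.1, 0], [0, 0, 0]], [[0, 0.1, 0], [0, 0, 0]], [[0, 0.1, 0], [0, 0, 0]], [[0, 0.1, 0], [0, 0, 0]], [[0, 0.1, 0], [0, 0, 0]], [[0, 0, 0], [0, 0, 0]], [[0, 0, 0], [0, 0, 0]], [[0, 0, 0], [0, 0, 0]], [[0, 0, 0], [0, 0, 0]]])

```text
clock: 9.7
tool_pos: [0.4984, -0.0308, 0.1107]
eef_rot: [0.996, -0.093, 0.0, 0.001]
contact_force: [0.8, -4.8, -0.8]
opening: 0.007
finger_force: 2.4
```

Call:
step_arm(increments=[[[0, 0.1, 0], [0, 0, 0]], [[0, 0.1, 0], [0, 0, 0]], [[0, 0.1, 0], [0, 0, 0]], [[0, 0, 0], [0, 0, 0]], [[0, 0, 0], [0, 0, 0]], [[0, 0, 0], [0, 0, 0]], [[0, 0, 0], [0, 0, 0]], [[0, 0, 0], [0, 0, 0]], [[0, 0, 0], [0, 0, 0]], [[0, 0, 0], [0, 0, 0]]])

```text
clock: 10.7
tool_pos: [0.4984, -0.0307, 0.1108]
eef_rot: [0.995, -0.095, 0.0, 0.002]
contact_force: [1.4, -11.5, 0.2]
opening: 0.003
finger_force: 5.3
```

Firmly on the stop: 11 N, and the finger is at the predicted place. I back off, rise and travel over the roll.

Call:
step_arm(increments=[[[0, -1, 0], [0, 0, 0]], [[0, -1.2, 0], [0, 0, 0]], [[0, 0, 3], [0, 0, 0]], [[0, 0, 3.5], [0, 0, 0]], [[0, 0, 3], [0, 0, 0]], [[-0.8, 4, 0], [0, 0, 0]], [[-0.8, 4.5, 0], [0, 0, 0]], [[-0.8, 4.5, 0], [0, 0, 0]], [[-1, 4.5, 0], [0, 0, 0]], [[-1, 4.4, 0], [0, 0, 0]]])

```text
clock: 11.7
tool_pos: [0.4531, 0.1724, 0.2056]
eef_rot: [0.996, -0.092, -0.0, -0.0]
contact_force: [-0.3, 0.1, -0.5]
opening: 0.007
finger_force: 0.0
```

Call:
step_arm(increments=[[[0, 1.5, 0], [0, 0, 4]], [[0, 0, -1], [0, 0, 0]], [[0, 0, -2], [0, 0, 0]], [[0, 0, -2], [0, 0, 0]], [[0, 0, -2], [0, 0, 0]], [[0, 0, 0], [0, 0, 0]], [[0, 0, 0], [0, 0, 0]], [[0, 0, 0], [0, 0, 0]], [[0, 0, 0], [0, 0, 0]], [[0, 0, 0], [0, 0, 0]]], fingers=1)

```text
clock: 12.7
tool_pos: [0.4547, 0.1854, 0.1364]
eef_rot: [0.998, -0.058, 0.001, -0.0]
contact_force: [0.1, 0.4, 0.6]
opening: 0.888
finger_force: 0.0
```

```bash
cat > m3.py <<'E'
from h import *
# roll from initial pictures, yellow mask, silhouette mid-ray at z=.05
z=np.load("/tmp/top.npz");c=r.calibration("top");p=z["p"];hsv=cv2.cvtColor(p,cv2.COLOR_RGB2HSV)
m=(cv2.inRange(hsv,(20,150,80),(34,255,255))>0).astype(np.uint8);m[:, :150]=0;m[:,210:]=0;m[:215]=0;m[240:]=0
v,u=np.nonzero(m&(z["d"]>0));print(u.min(),u.max(),v.min(),v.max(),len(u))
f=210/np.tan(np.radians(c["fov_y"])/2);R=np.array(c["R"]);C=-R.T@c["t"]
for uu in(u.min()-.5,u.max()+.5):
    g=R.T@[(uu-c["cx"])/f,(np.median(v)-c["cy"])/f,1];print("edge",(C+g*(.05-C[2])/g[2]).round(4))
X=z["X"][m>0]
for nm in("scene","top"):
    zz=np.load(f"/tmp/{nm}.npz");hs=cv2.cvtColor(zz["p"],cv2.COLOR_RGB2HSV);Y=zz["X"]
    mm=(cv2.inRange(hs,(18,130,60),(34,255,255))>0)&(abs(Y[...,0]-.455)<.03)&(abs(Y[...,1]-.195)<.05)&(Y[...,2]>.04)&(zz["d"]>0)
    Q=Y[mm];print(nm,len(Q),np.percentile(Q,[1,50,99],axis=0).round(4).tolist())
    # outer rim points: radial fit in y-z
    from scipy.optimize import least_squares
    q=Q[(Q[:,2]>.05)];
    t=q[q[:,2]>.072];A=np.polyfit(t[:,1],t[:,0],1);print("x(y) fit of top rim",A, "x at .193",np.polyval(A,.193))
    s=least_squares(lambda k:np.hypot(t[:,1]-k[0],t[:,2]-k[1])-.03,[.195,.05],loss="soft_l1",f_scale=.001).x;print("yz",s)
p,d,c=cam("scene");X=pts(d,c);t=r.get_state()["tool_pos"];print("tcp",t,r.get_state()["eef_rot"])
m=(d>0)&(abs(X[...,0]-t[0])<.03)&(abs(X[...,1]-t[1])<.075)&(X[...,2]>.085)&(X[...,2]<.25)
Q=X[m]
for lo in np.arange(.09,.26,.01):
    q=Q[(Q[:,2]>=lo)&(Q[:,2]<lo+.01)]
    if len(q):print(lo.round(2),len(q),np.percentile(q,[3,97],axis=0)[:,:2].round(3).tolist())
save("s4",np.hstack([cv2.resize(p[240:400,160:320],(420,420),interpolation=2),cv2.resize(p[140:260,170:320],(380,420),interpolation=2)]))
E
python3 m3.py; python3 hook.py
```

```text
166 189 228 236 148
edge [0.4553 0.2183 0.05  ]
edge [0.4547 0.16   0.05  ]
scene 538 [[0.4449, 0.1661, 0.0407], [0.4509, 0.2039, 0.0691], [0.4621, 0.2208, 0.081]]
x(y) fit of top rim [0.08198556 0.43694793] x at .193 0.45277113947658953
yz [0.19119756 0.04949859]
top 188 [[0.4446, 0.1604, 0.0514], [0.4533, 0.1827, 0.0752], [0.4628, 0.2124, 0.0814]]
x(y) fit of top rim [0.03667506 0.44714186] x at .193 0.4542201454312253
yz [0.18939675 0.04908144]
tcp [0.45456574 0.18545597 0.13620733] [ 9.98310114e-01 -5.81083914e-02  5.17119039e-04 -2.52598757e-04]
0.16 15 [[0.44, 0.142], [0.457, 0.233]]
0.17 149 [[0.438, 0.139], [0.467, 0.24]]
0.18 182 [[0.438, 0.139], [0.468, 0.241]]
0.19 161 [[0.438, 0.135], [0.467, 0.242]]
0.2 116 [[0.437, 0.133], [0.455, 0.242]]
0.21 80 [[0.437, 0.132], [0.458, 0.239]]
0.22 45 [[0.437, 0.132], [0.458, 0.142]]
0.23 70 [[0.426, 0.139], [0.454, 0.259]]
0.24 360 [[0.425, 0.141], [0.477, 0.26]]
top 52 saddle [ 0.5603 -0.0226] r 0.0734 dir 172.2
scene no orange
[0.45439416 0.18548454 0.1359899 ] [-0.35526015  1.17252218 -0.29358543]
```

View pics/s4.png

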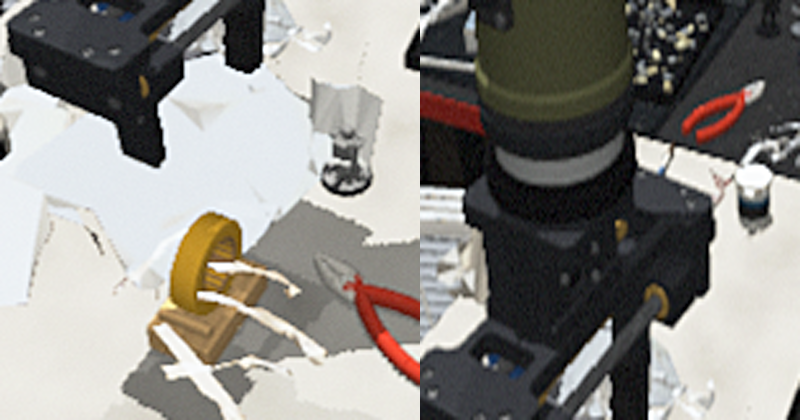

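The picture shows the gripper above the roll (left crop, roll at (205,260)), aligned, with nothing between the fingers. The tip offset of 32 mm is confirmed: tip at 0.168 with TCP at 0.136. I go down to grasp.

Call:
step_arm(increments=[[[0, 0.5, 0], [0, 0, 0]], [[0, 0, -2], [0, 0, 0]], [[0, 0, -2], [0, 0, 0]], [[0, 0, -2], [0, 0, 0]], [[0, 0, -2], [0, 0, 0]], [[0, 0, -2], [0, 0, 0]], [[0, 0, -1.5], [0, 0, 0]], [[0, 0, -1], [0, 0, 0]], [[0, 0, -0.5], [0, 0, 0]], [[0, 0, 0], [0, 0, 0]]])

```text
clock: 13.85
tool_pos: [0.4541, 0.1905, 0.0054]
eef_rot: [0.998, -0.058, -0.0, 0.0]
contact_force: [-0.2, -0.1, -0.1]
opening: 1.001
finger_force: 0.0
```

Call:
step_arm(increments=[[[0, 0, 0], [0, 0, 0]], [[0, 0, 0], [0, 0, 0]], [[0, 0, 0], [0, 0, 0]], [[0, 0, 0], [0, 0, 0]], [[0, 0, 0], [0, 0, 0]], [[0, 0, 0], [0, 0, 0]], [[0, 0, 0], [0, 0, 0]], [[0, 0, 0], [0, 0, 0]], [[0, 0, 0], [0, 0, 0]], [[0, 0, 0], [0, 0, 0]]], fingers=0, grip_force=20)

```text
clock: 14.85
tool_pos: [0.4545, 0.1904, 0.0061]
eef_rot: [0.998, -0.058, 0.0, -0.0]
contact_force: [-0.5, -1.1, 5.9]
opening: 0.685
finger_force: 20.0
```

Grasped: opening 0.685 is 60 mm. I lift, turn to the rod's direction, and measure the rod.

Call:
step_arm(increments=[[[0, 0, 1], [0, 0, 0]], [[0, 0, 2], [0, 0, 0]], [[0, 0, 3], [0, 0, 0]], [[0, 0, 3.5], [0, 0, 0]], [[0, 0, 3.5], [0, 0, 0]], [[0, 0, 2.5], [0, 0, -2]], [[0, 0, 0], [0, 0, -2]], [[0, 0, 0], [0, 0, 0]], [[0, 0, 0], [0, 0, 0]], [[0, 0, 0], [0, 0, 0]]])

```text
clock: 15.85
tool_pos: [0.4532, 0.1899, 0.1594]
eef_rot: [0.996, -0.093, -0.001, 0.001]
contact_force: [-0.7, 0.6, -1.3]
opening: 0.684
finger_force: 20.0
```

```bash
cat > m4.py <<'E'
from h import *
for nm in("top","scene"):
    p,d,c=cam(nm);X=pts(d,c);hsv=cv2.cvtColor(p,cv2.COLOR_RGB2HSV)
    B=(d>0)&(X[...,0]>.44)&(X[...,0]<.60)&(abs(X[...,1]+.02)<.05)&(X[...,2]>.157)&(X[...,2]<.19)
    O=B&(cv2.inRange(hsv,(4,150,90),(18,255,255))>0)
    G=B&(hsv[...,1]<70)
    for t,m in(("rod",G),("orange",O)):
        Q=X[m]
        if len(Q)<6: print(nm,t,len(Q));continue
        cc=Q.mean(0);v=np.linalg.svd(Q[:,:2]-cc[:2])[2][0];v=v*np.sign(-v[0])
        s=(Q[:,:2]-cc[:2])@v;e=cc[:2]+np.outer([s.min(),s.max()],v)
        print(nm,t,len(Q),cc.round(4),"dir",np.degrees(np.arctan2(v[1],v[0])).round(1),"ends",e.round(4).tolist(),"r",np.linalg.norm(e-[.633,-.0325],axis=1).round(4),"y at x=.5",np.polyval(np.polyfit(Q[:,0],Q[:,1],1),.5).round(4))
    Y=(d>0)&(cv2.inRange(hsv,(18,130,60),(34,255,255))>0)&(X[...,2]>.1)&(abs(X[...,1]-.19)<.06)&(abs(X[...,0]-.455)<.05)
    if Y.sum()>5: print(nm,"roll",Y.sum(),np.percentile(X[Y],[2,50,98],axis=0).round(4).tolist())
s=r.get_state();print(s["tool_pos"],s["eef_rot"],s["opening"],s["contact_force"])
E
python3 m4.py
```

```text
top rod 208 [ 0.5296 -0.0159  0.165 ] dir 170.4 ends [[0.6001, -0.0279], [0.4737, -0.0065]] r [0.0333 0.1614] y at x=.5 -0.011
top orange 55 [ 0.5603 -0.0225  0.1666] dir 174.4 ends [[0.572, -0.0237], [0.5453, -0.021]] r [0.0617 0.0885] y at x=.5 -0.0185
top roll 110 [[0.4425, 0.1414, 0.2214], [0.454, 0.1724, 0.2299], [0.4616, 0.1828, 0.2884]]
scene rod 4
scene orange 0
scene roll 808 [[0.4203, 0.1384, 0.1782], [0.4472, 0.1918, 0.215], [0.458, 0.2358, 0.2831]]
[0.45357759 0.19006102 0.15969077] [ 9.95693826e-01 -9.26960797e-02 -9.21731566e-04  6.26420966e-04] 0.6886302179166632 [ 1.0638395   0.01711281 -1.5983249 ]
```

Rod direction is about 170°, passing y of about −0.010 at x=0.5. I go in front of the tip with the bore centred just above the rod axis.

Call:
step_arm(increments=[[[-0.2, -3, 0], [0, 0, 0]], [[-0.3, -4, 0], [0, 0, 0]], [[-0.3, -4, -0.9], [0, 0, 0]], [[-0.3, -4, -1], [0, 0, 0]], [[-0.2, -3, -1], [0, 0, 0]], [[0, -0.9, -1], [0, 0, 0]], [[0, 0, 0], [0, 0, 0]], [[0, 0, 0], [0, 0, 0]], [[0, 0, 0], [0, 0, 0]], [[0, 0, 0], [0, 0, 0]]])

```text
clock: 16.95
tool_pos: [0.4417, 0.0029, 0.122]
eef_rot: [0.996, -0.092, 0.0, -0.0]
contact_force: [-0.1, 0.6, -1.1]
opening: 0.688
finger_force: 20.0
```

```bash
python3 - <<'E'
from h import *
p,_,_=cam("top");q,_,_=cam("scene");s=r.get_state();print(s["tool_pos"],s["contact_force"],s["moment"])
save("s5",np.hstack([cv2.resize(p[120:240,220:340],(400,400),interpolation=2),cv2.resize(q[140:280,190:330],(400,400),interpolation=2)]))
E
```

```text
[0.44155377 0.00236034 0.12192554] [ 0.53178195  0.94981877 -0.71630342] [0.04084435 0.04331981 0.0019193 ]
```

View pics/s5.png

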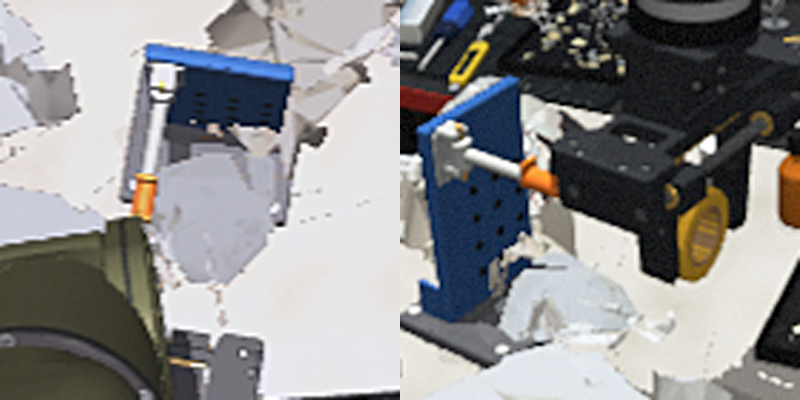

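The picture shows the roll held in front of the rod tip, in the right crop at (700,230), level; the tip itself is hidden behind the gripper. One quick measure of the roll in the hand, then I thread.

```bash
cat > roll.py <<'E'
from h import *
from scipy.optimize import least_squares
p,d,c=cam("scene");X=pts(d,c);hsv=cv2.cvtColor(p,cv2.COLOR_RGB2HSV);s=r.get_state();t=s["tool_pos"]
m=(d>0)&(cv2.inRange(hsv,(18,120,40),(34,255,255))>0)&(abs(X[...,0]-t[0])<.05)&(abs(X[...,1]-t[1])<.05)&(X[...,2]>.09)&(X[...,2]<.21)
a=np.radians(-10.1);e=np.array([np.cos(a),np.sin(a)]);n=np.array([-e[1],e[0]])
Q=X[m];U=(Q[:,:2]-t[:2])@e;V=(Q[:,:2]-t[:2])@n;Z=Q[:,2]
print(len(Q),"along",np.percentile(U,[2,10,50,90,98]).round(4),"side",np.percentile(V,[1,99]).round(4),"z",np.percentile(Z,[1,99]).round(4))
f=(U<np.percentile(U,5)+.003)
print("face n",f.sum(),"side",V[f].min().round(4),V[f].max().round(4),"z",Z[f].min().round(4),Z[f].max().round(4))
print(t,s["contact_force"])
E
python3 roll.py
```

```text
364 along [-0.0105 -0.0097 -0.0073  0.0001  0.0048] side [-0.0299  0.032 ] z [0.1401 0.1937]
face n 194 side -0.0286 0.0331 z 0.1384 0.1937
[0.44145873 0.00210351 0.12188252] [-0.47858872 -0.84668881 -0.2206523 ]
```

Call:
step_arm(increments=[[[0, -0.2, 0], [0, 0, 0]], [[0.5, -0.09, 0], [0, 0, 0]], [[0.5, -0.09, 0], [0, 0, 0]], [[0.5, -0.09, 0], [0, 0, 0]], [[0.5, -0.09, 0], [0, 0, 0]], [[0.5, -0.09, 0], [0, 0, 0]], [[0.5, -0.09, 0], [0, 0, 0]], [[0.5, -0.09, 0], [0, 0, 0]], [[0.5, -0.09, 0], [0, 0, 0]], [[0, 0, 0], [0, 0, 0]]])

```text
clock: 18.1
tool_pos: [0.4822, -0.008, 0.1217]
eef_rot: [0.996, -0.093, 0.001, -0.0]
contact_force: [0.9, -0.0, -1.2]
opening: 0.685
finger_force: 20.0
```

Call:
step_arm(increments=[[[0.5, -0.09, 0], [0, 0, 0]], [[0.5, -0.09, 0], [0, 0, 0]], [[0.5, -0.09, 0], [0, 0, 0]], [[0.5, -0.09, 0], [0, 0, 0]], [[0.4, -0.07, 0], [0, 0, 0]], [[0, 0, 0], [0, 0, 0]], [[0, 0, 0], [0, 0, 0]], [[0, 0, 0], [0, 0, 0]], [[0, 0, 0], [0, 0, 0]], [[0, 0, 0], [0, 0, 0]]])

```text
clock: 19.1
tool_pos: [0.5051, -0.0121, 0.1217]
eef_rot: [0.996, -0.093, -0.0, 0.0]
contact_force: [-0.2, -0.1, -1.8]
opening: 0.689
finger_force: 20.0
```

Threaded without contact. I lower gently to find the bare rod.

Call:
step_arm(increments=[[[0, 0, -0.4], [0, 0, 0]], [[0, 0, -0.4], [0, 0, 0]], [[0, 0, -0.4], [0, 0, 0]], [[0, 0, -0.3], [0, 0, 0]], [[0, 0, -0.1], [0, 0, 0]], [[0, 0, 0], [0, 0, 0]], [[0, 0, 0], [0, 0, 0]], [[0, 0, 0], [0, 0, 0]], [[0, 0, 0], [0, 0, 0]], [[0, 0, 0], [0, 0, 0]]])

```text
clock: 20.1
tool_pos: [0.5053, -0.0122, 0.1057]
eef_rot: [0.996, -0.093, 0.0, 0.0]
contact_force: [0.9, -0.1, -0.6]
opening: 0.682
finger_force: 20.0
```

Call:
step_arm(increments=[[[0, 0, -0.1], [0, 0, 0]], [[0, 0, -0.1], [0, 0, 0]], [[0, 0, -0.1], [0, 0, 0]], [[0, 0, -0.1], [0, 0, 0]], [[0, 0, 0], [0, 0, 0]], [[0, 0, 0], [0, 0, 0]], [[0, 0, 0], [0, 0, 0]], [[0, 0, 0], [0, 0, 0]], [[0, 0, 0], [0, 0, 0]], [[0, 0, 0], [0, 0, 0]]])

```text
clock: 21.1
tool_pos: [0.5057, -0.0122, 0.1032]
eef_rot: [0.996, -0.093, 0.001, -0.0]
contact_force: [-3.8, -0.4, 15.5]
opening: 0.687
finger_force: 20.0
```

Rod felt at TCP z of about 0.1035, which matches. I raise 3 mm clear and slide inward.

Call:
step_arm(increments=[[[0, 0, 0.43], [0, 0, 0]], [[0, 0, 0], [0, 0, 0]], [[0.4, -0.07, 0], [0, 0, 0]], [[0.4, -0.07, 0], [0, 0, 0]], [[0.4, -0.07, 0], [0, 0, 0]], [[0.4, -0.07, 0], [0, 0, 0]], [[0.3, -0.05, 0], [0, 0, 0]], [[0.1, -0.02, 0], [0, 0, 0]], [[0, 0, 0], [0, 0, 0]], [[0, 0, 0], [0, 0, 0]]])

```text
clock: 22.1
tool_pos: [0.525, -0.0156, 0.1059]
eef_rot: [0.996, -0.093, -0.0, 0.0]
contact_force: [-0.2, 0.4, -0.9]
opening: 0.684
finger_force: 20.0
```

Call:
step_arm(increments=[[[0.1, -0.02, 0], [0, 0, 0]], [[0.1, -0.02, 0], [0, 0, 0]], [[0.1, -0.02, 0], [0, 0, 0]], [[0.1, -0.02, 0], [0, 0, 0]], [[0.1, -0.02, 0], [0, 0, 0]], [[0, 0, 0], [0, 0, 0]], [[0, 0, 0], [0, 0, 0]], [[0, 0, 0], [0, 0, 0]], [[0, 0, 0], [0, 0, 0]], [[0, 0, 0], [0, 0, 0]]])

```text
clock: 23.1
tool_pos: [0.5302, -0.0166, 0.1059]
eef_rot: [0.996, -0.093, -0.0, 0.0]
contact_force: [0.2, -0.2, -1.3]
opening: 0.683
finger_force: 20.0
```

Call:
step_arm(increments=[[[0.1, -0.02, 0], [0, 0, 0]], [[0.1, -0.02, 0], [0, 0, 0]], [[0, 0, 0], [0, 0, 0]], [[0, 0, 0], [0, 0, 0]], [[0.1, -0.02, 0], [0, 0, 0]], [[0, 0, 0], [0, 0, 0]], [[0, 0, 0], [0, 0, 0]], [[0, 0, 0], [0, 0, 0]], [[0, 0, 0], [0, 0, 0]], [[0, 0, 0], [0, 0, 0]]])

```text
clock: 24.1
tool_pos: [0.5332, -0.0173, 0.1059]
eef_rot: [0.996, -0.093, -0.0, 0.0]
contact_force: [-0.8, -0.5, -0.4]
opening: 0.687
finger_force: 20.0
```

Call:
step_arm(increments=[[[0.1, -0.02, 0], [0, 0, 0]], [[0, 0, 0], [0, 0, 0]], [[0.1, -0.02, 0], [0, 0, 0]], [[0, 0, 0], [0, 0, 0]], [[0, 0, 0], [0, 0, 0]], [[0, 0, 0], [0, 0, 0]], [[0, 0, 0], [0, 0, 0]], [[0, 0, 0], [0, 0, 0]], [[0, 0, 0], [0, 0, 0]], [[0, 0, 0], [0, 0, 0]]])

```text
clock: 25.1
tool_pos: [0.5352, -0.0177, 0.106]
eef_rot: [0.996, -0.093, 0.0, 0.0]
contact_force: [0.6, -0.7, -1.5]
opening: 0.685
finger_force: 20.0
```

Call:
step_arm(increments=[[[0.1, -0.02, 0], [0, 0, 0]], [[0, 0, 0], [0, 0, 0]], [[0.1, -0.02, 0], [0, 0, 0]], [[0, 0, 0], [0, 0, 0]], [[0, 0, 0], [0, 0, 0]], [[0, 0, 0], [0, 0, 0]], [[0, 0, 0], [0, 0, 0]], [[0, 0, 0], [0, 0, 0]], [[0, 0, 0], [0, 0, 0]], [[0, 0, 0], [0, 0, 0]]])

```text
clock: 26.1
tool_pos: [0.5369, -0.018, 0.1058]
eef_rot: [0.996, -0.093, -0.0, 0.0]
contact_force: [-2.3, -0.5, -3.0]
opening: 0.685
finger_force: 20.0
```

Call:
step_arm(increments=[[[0.1, -0.02, 0], [0, 0, 0]], [[0, 0, 0], [0, 0, 0]], [[0, 0, 0], [0, 0, 0]], [[0, 0, 0], [0, 0, 0]], [[0, 0, 0], [0, 0, 0]], [[0, 0, 0], [0, 0, 0]], [[0, 0, 0], [0, 0, 0]], [[0, 0, 0], [0, 0, 0]], [[0, 0, 0], [0, 0, 0]], [[0, 0, 0], [0, 0, 0]]])

```text
clock: 27.1
tool_pos: [0.538, -0.0183, 0.1059]
eef_rot: [0.996, -0.093, -0.0, 0.0]
contact_force: [-4.8, 0.6, -3.7]
opening: 0.683
finger_force: 20.0
```

Flange felt at TCP x of about 0.536, under 5 N. I back off and lift over it, then move in 24 mm.

Call:
step_arm(increments=[[[-0.3, 0.05, 0], [0, 0, 0]], [[0, 0, 0.4], [0, 0, 0]], [[0, 0, 0.4], [0, 0, 0]], [[0, 0, 0.35], [0, 0, 0]], [[0, 0, 0], [0, 0, 0]], [[0.2, -0.04, 0], [0, 0, 0]], [[0.2, -0.04, 0], [0, 0, 0]], [[0.2, -0.03, 0], [0, 0, 0]], [[0, 0, 0], [0, 0, 0]], [[0, 0, 0], [0, 0, 0]]])

```text
clock: 28.1
tool_pos: [0.5412, -0.0189, 0.1173]
eef_rot: [0.996, -0.093, -0.0, 0.0]
contact_force: [-0.1, -0.9, -1.0]
opening: 0.688
finger_force: 20.0
```

```bash
python3 roll.py
```

```text
403 along [-0.0105 -0.0096 -0.007   0.0005  0.0061] side [-0.0303  0.0309] z [0.135  0.1908]
face n 198 side -0.0273 0.0331 z 0.1339 0.1909
[ 0.54109888 -0.01887027  0.11731752] [ 0.88776285 -0.40392239 -0.74943139]
```

Call:
step_arm(increments=[[[0.3, -0.05, 0], [0, 0, 0]], [[0.3, -0.05, 0], [0, 0, 0]], [[0.3, -0.06, 0], [0, 0, 0]], [[0.3, -0.05, 0], [0, 0, 0]], [[0.3, -0.05, 0], [0, 0, 0]], [[0.3, -0.06, 0], [0, 0, 0]], [[0.05, 0, 0], [0, 0, 0]], [[0, 0, 0], [0, 0, 0]], [[0, 0, 0], [0, 0, 0]], [[0, 0, 0], [0, 0, 0]]])

```text
clock: 29.15
tool_pos: [0.5595, -0.022, 0.1174]
eef_rot: [0.996, -0.093, -0.0, 0.0]
contact_force: [0.3, 0.1, -2.0]
opening: 0.682
finger_force: 20.0
```

Call:
step_arm(increments=[[[0, 0, -0.2], [0, 0, 0]], [[0, 0, -0.2], [0, 0, 0]], [[0, 0, -0.2], [0, 0, 0]], [[0, 0, -0.1], [0, 0, 0]], [[0, 0, -0.1], [0, 0, 0]], [[0, 0, 0], [0, 0, 0]], [[0, 0, 0], [0, 0, 0]], [[0, 0, 0], [0, 0, 0]], [[0, 0, 0], [0, 0, 0]], [[0, 0, 0], [0, 0, 0]]])

```text
clock: 30.15
tool_pos: [0.5598, -0.022, 0.1095]
eef_rot: [0.996, -0.093, 0.0, 0.0]
contact_force: [-0.0, 1.1, -1.4]
opening: 0.681
finger_force: 20.0
```

Already below flange-top height without contact, so it is in the groove. Lowering the last few mm.

Call:
step_arm(increments=[[[0, 0, -0.1], [0, 0, 0]], [[0, 0, -0.1], [0, 0, 0]], [[0, 0, 0], [0, 0, 0]], [[0, 0, -0.05], [0, 0, 0]], [[0, 0, 0], [0, 0, 0]], [[0, 0, -0.05], [0, 0, 0]], [[0, 0, 0], [0, 0, 0]], [[0, 0, 0], [0, 0, 0]], [[0, 0, 0], [0, 0, 0]], [[0, 0, 0], [0, 0, 0]]])

```text
clock: 31.15
tool_pos: [0.5598, -0.0221, 0.1065]
eef_rot: [0.996, -0.093, 0.0, 0.0]
contact_force: [-0.2, 0.3, -1.0]
opening: 0.686
finger_force: 20.0
```

Call:
step_arm(increments=[[[0, 0, 0], [0, 0, 0]], [[0, 0, 0], [0, 0, 0]], [[0, 0, 0], [0, 0, 0]], [[0, 0, 0], [0, 0, 0]], [[0, 0, 0], [0, 0, 0]], [[0, 0, 0], [0, 0, 0]], [[0, 0, 0], [0, 0, 0]], [[0, 0, 0], [0, 0, 0]], [[0, 0, 0], [0, 0, 0]], [[0, 0, 0], [0, 0, 0]]], fingers=0.95)

```text
clock: 32.15
tool_pos: [0.5597, -0.0221, 0.1064]
eef_rot: [0.996, -0.093, -0.0, 0.0]
contact_force: [0.3, 0.1, 0.5]
opening: 0.952
finger_force: 0.0
```

Call:
step_arm(increments=[[[0, 0, 0.5], [0, 0, 0]], [[0, 0, 1], [0, 0, 0]], [[0, 0, 2], [0, 0, 0]], [[0, 0, 3], [0, 0, 0]], [[0, 0, 3], [0, 0, 0]], [[-3, 3, 1], [0, 0, 0]], [[-4, 4, 0], [0, 0, 0]], [[-4, 4, 0], [0, 0, 0]], [[-3, 4, 0], [0, 0, 0]], [[0, 2, 0], [0, 0, 0]]])

```text
clock: 33.15
tool_pos: [0.4244, 0.1416, 0.2123]
eef_rot: [0.996, -0.09, -0.002, -0.0]
contact_force: [0.7, 0.4, -0.6]
opening: 0.948
finger_force: 0.0
```

```bash
python3 - <<'E'
from h import *
p,d,c=cam("top");q,e,k=cam("scene");s=r.get_state();print(s["tool_pos"],s["contact_force"])
for n,a,b,cc in(("top",p,d,c),("scene",q,e,k)):
    X=pts(b,cc);m=(b>0)&(cv2.inRange(cv2.cvtColor(a,cv2.COLOR_RGB2HSV),(19,130,40),(34,255,255))>0)&(abs(X[...,0]-.56)<.05)&(abs(X[...,1]+.02)<.05)&(X[...,2]>.1)
    if m.sum()>5:print(n,m.sum(),np.percentile(X[m],[1,50,99],axis=0).round(4).tolist())
save("s6",np.hstack([cv2.resize(p[120:240,220:340],(400,400),interpolation=2),cv2.resize(q[150:250,180:280],(400,400),interpolation=2)]))
E
```

```text
[0.42867692 0.14238897 0.21249429] [ 0.44246868  0.29024056 -0.31783079]
top 236 [[0.5477, -0.0492, 0.1335], [0.5579, -0.0235, 0.1745], [0.5725, 0.0043, 0.1815]]
scene 11 [[0.55, -0.0375, 0.1228], [0.5505, -0.03, 0.1289], [0.5521, -0.0265, 0.1311]]
```

View pics/s6.png

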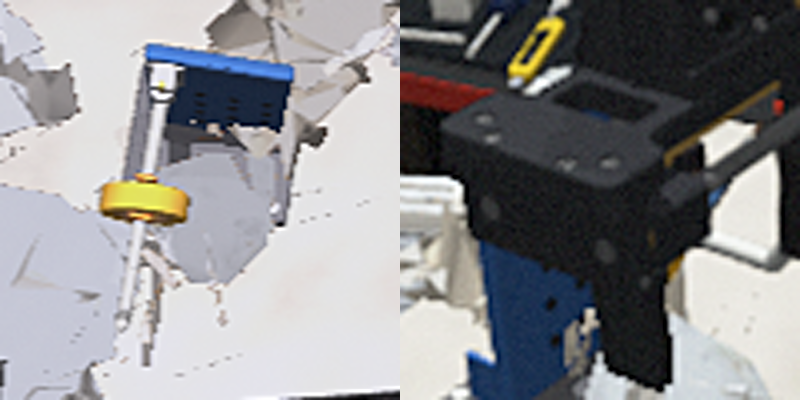

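The top view shows the roll at (145,200) in the crop, with an orange flange visible on each side. Its top is at z≈0.180, so its centre is about 10.5 mm below the rod axis: seated in the groove. The arm is clear; I let it settle for a second, then hand in.

Call:
step_arm(increments=[[[0, 0, 0], [0, 0, 0]], [[0, 0, 0], [0, 0, 0]], [[0, 0, 0], [0, 0, 0]], [[0, 0, 0], [0, 0, 0]], [[0, 0, 0], [0, 0, 0]], [[0, 0, 0], [0, 0, 0]], [[0, 0, 0], [0, 0, 0]], [[0, 0, 0], [0, 0, 0]], [[0, 0, 0], [0, 0, 0]], [[0, 0, 0], [0, 0, 0]]])

```text
clock: 34.25
tool_pos: [0.429, 0.1387, 0.2114]
eef_rot: [0.996, -0.093, -0.0, 0.0]
contact_force: [0.7, 0.7, 0.9]
opening: 0.951
finger_force: 0.0
```

```bash
python3 -c "
from plant import r
print(r.finish_job())"
```

```text
the job is handed in; nothing more can be done
None
```

The hook is swung out onto its stop and the yellow roll hangs released in the saddle's groove, flanges visible on both sides; I handed the job in at about 34 s, and no verdict was returned.

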